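Load two packs into the one-way charging magazine

ROBOT

A 6-joint arm with a two-finger parallel gripper is mounted at the origin on the work surface. World frame = base frame: x ahead of the robot, y to its left, z up, the work surface at z = 0. Lengths are in mm, angles in rad, forces in N, time in s.
With the tool pointing down it reaches from about 300 to 775 mm from the base axis. Payload 14.6 kg.
Tool frame: the origin (TCP) lies between the finger pads; the fingertips stand 25 mm ahead of it and the grasp point (between the pads) lies 6 mm ahead of it; z points along the fingers, y is the direction in which the jaws open and shut (so a half turn about z gives the same grasp; the last joint's range is limited). The gripper opens to 94 mm and grips with 3 to 60 N. Pads are 16 mm wide; open, the fingers measure 119 mm over their backs; the gripper's body (75 mm by 177 mm) begins 78 mm behind the grasp point.
Start: joints at [-1.291, 0.3, 1.521, -0, 1.321, -0.067], TCP at [186.932, -517.248, 191.246] pointing down, gripper open.
Joint ranges: [-3.03, 3.03], [-0.79, 2.21], [0.23, 2.52], [-1.04, 4.18], [0, 3.07], [-2.55, 2.55]. Speed limits (rad/s): [2.22, 2.22, 2.57, 3.14, 3.14, 3.14].

INTERFACE

Orientations are given as a unit quaternion [w, x, y, z].
In Python, from rig import read_state, grab_frame, get_calibration, job_done, recognise, spot_point gives the robot as it stands. The module is installed in compiled form; this text tells all that it offers.
- The arm moves only by the tool drive_tool, never from a script. Its arguments are lists of equal length, an entry for each row: "translation": the shift along the tool's x, y, z in mm, a list of three; "turn": the turn about the tool's z in degrees; "jaw": the finger opening in mm, from 0 to 94. A call has 1 to 20 rows; each row shifts and turns the commanded pose from where the row before left it, along the tool's axes as they then stand; what a row does not reach is not made up. A row lasts 1/10 s, in which the tool goes at most 50 mm and 8.59 degrees, less where a joint would pass 70% of its speed; a pose out of reach is approached as far as the arm can. A call is refused whole if a number of a shift passes 50 or a number of a turn 8.59, either way. A call with a gripper value outside its range is refused whole. The fingers move at their own pace and stop on an object; "squeeze" is the grip in N (left out, the last holds). Time passes only in rows, so rows that do not move let the fingers close. It gives the time, the measured TCP pose, the force and the opening at its end, in the units of the state.
- read_state(): the state, without advancing time (a new reading comes with each control period).
- grab_frame(name): name is "scene" or "top"; returns (picture, depth): 400x640x3 uint8, red, green, blue; 400x640 float32, mm along the optical axis (not along the pixel's ray), 0 where there is no reading.
- get_calibration(name): a dict with "camera_matrix" (3x3 intrinsics, pixels), "rvec" (rotation vector, rad) and "tvec" (3), from world to camera coordinates, as OpenCV has them. Camera axes: x right, y down, z forward; pixel columns grow to the right and rows downward; lengths in mm; the calibration is good to about 2 mm. A picture is of the moment at which its call begins. get_calibration takes no time and is no camera call.
- job_done(): hands the job in, once; it reports no verdict.
Trained networks look in the newest picture that a camera, given by its name, has taken for a name from the list of things; names that differ only in an ending like _2 or _b are one class to them, and where a whole thing is asked for, a point or a joint stands for the part that bears it (a point fixed in the world has none). Each returns a list of dicts, best first, with "p" (0 to 1); they miss things now and then, are a little off and sometimes report something else, mostly with a low value. They report only what shows in the picture. A call takes as long as a camera call. They do not tell look-alikes from the thing itself.
- recognise(query, camera): "point" ([row, column] in pixels, amid what is visible of it).
- spot_point(query, camera): "point" ([row, column] in pixels: a listed point, or the origin of a listed thing).
The state is a dict: "clock": time; "qpos": joint angles; "qvel": joint speeds; "joint_torque": joint torques, N m; "tcp_pos": TCP position; "ee_rot": TCP orientation; "contact_force": force on the tool from outside, world axes, zero at the start; "ft_torque": the same for the moment, N m; "finger_gap": finger opening in mm.
Only numpy, scipy, OpenCV 4.12 (cv2) and the standard library are available. Lean on these libraries where they do the work, as an engineer would, in place of code of your own. Each camera call takes 0.05 s, during which the arm holds its last target.

TASK

Load the charging magazine: push the blue-topped battery pack waiting in its mouth along the lane until the red sprung pawl clicks shut behind it, then fetch the green-topped pack from the divided tray and push it in behind the same way, until the pawl clicks shut behind both. Keep both packs upright, let go, and leave the yellow- and orange-topped packs in the tray and everything else on the bench where they are.

Things in the scene. Friction and masses are not known exactly. Their poses are not given: they have to be found in the camera images.
- dock: charging magazine fixed to the bench: a straight lane along its x, push direction +x, on a 6 mm thick, 84 mm wide aluminium plate. Origin: underside of the plate (bench level), on the lane's centre line, at the pawl nose's blocking face. Lane 48 mm wide, walls' tops 28 mm above the bench, from x -60 mm to the end stop. A pack on the plate has its centre 28.5 mm, its top 51 mm above the bench
- apron (a point): middle of the open apron where packs are laid, on the plate's upper face, at x -135 mm of the magazine. The plate starts at x -185 mm; no walls up to x -88 mm; then a flared funnel to x -60 mm narrows from 71 to 48 mm wide, walls' tops 28 mm above the bench
- stop_face (a point): face of the end stop at x +208 mm of the magazine, 28 mm above the bench. Two packs end to end take 200 mm, so with both in and the pawl shut there is 8 mm of play
- strip_end (a point): near end of the hold-down strip, at x +27 mm: 16 mm wide over the lane's centre line from there to the stop, underside 55.5 mm, top 59.5 mm above the bench, on portals 72 mm wide (tops 60 mm) at x +40 and +204 mm. Packs must slide in under it; they cannot be laid in from above
- pawl (a joint): angle of the red sprung pawl in the lane's +y wall: 0 = shut, nose 11 mm into the lane, its top 24 mm above the bench. A passing pack pushes it outward to 0.15-0.25 rad (5 to 10 N of push); it springs back to 0 once the pack's rear face is some 3 mm or more beyond x = 0 of the magazine, and then blocks its return. Above 0.05 it is held open
- pawl_nose (a point): middle of the pawl nose's blocking face when shut: x 0, y +17.5 mm, 17 mm above the underside, in the magazine's frame
- pack_blue_center (a point): black battery pack, 100 (its x) x 44 (its y) x 45 (z) mm, about 0.35 kg, its top and side bands blue; this point is its centre, half-way up; x along its length. It waits on the apron or in the funnel, length along the lane
- pack_green_center (a point): black battery pack, 100 (its x) x 44 (its y) x 45 (z) mm, about 0.35 kg, its top and side bands green; this point is its centre, half-way up; x along its length. It lies flat in one of the tray's three compartments, length along the tray's x
- tray: blue tray fixed to the bench, 120 (x) x 268 (y) x 18 mm, floor 5 mm thick, three open compartments side by side along its y at 88 mm pitch (centres y -88, 0, +88 mm), walls and dividers 18 mm high, 4 mm thick; origin: centre of the underside. A pack in it has its centre 27.5 mm and its top 50 mm above the bench; neighbouring packs are about 44 mm apart
- pack_yellow_center (a point): black battery pack, 100 (its x) x 44 (its y) x 45 (z) mm, about 0.35 kg, its top and side bands yellow; this point is its centre, half-way up; x along its length. Stays in the tray
- pack_orange_center (a point): black battery pack, 100 (its x) x 44 (its y) x 45 (z) mm, about 0.35 kg, its top and side bands orange; this point is its centre, half-way up; x along its length. Stays in the tray
- screwdriver: screwdriver about 200 mm long lying on the bench; leave alone
- bottle: white bottle with red cap, 56 mm diameter, 150 mm high, standing beyond the magazine; leave alone; origin centre of underside
- wheel: grey omni wheel lying flat, 80 mm diameter, 36 mm high; leave alone; origin centre of underside
- meter: yellow hand-held meter lying flat, 150 x 78 x 38 mm; leave alone; origin centre of underside
- tape: orange roll, 90 mm diameter, 24 mm high, lying flat; leave alone; origin centre of underside
Things that resemble listed ones, but are neither listed nor needed, are in the scene too. Leave any purple look-alike of the part that bears pack_green_center alone.

How it is judged (in metres and radians):
On the way, in this order (a step that is already met when the one before it is completed fails the run):
1. the blue-topped pack is past the pawl and the pawl has clicked shut behind it (x of pack_blue_center in the frame of dock above 0.05 m and y of pack_blue_center in the frame of dock between -0.006 and 0.006 m and z of pack_blue_center in the frame of dock below 0.034 m and value of joint pawl below 0.05 rad and x of pack_green_center in the frame of dock below 0 m), for 0.2 s.
2. the green-topped pack is past the pawl too, behind the blue one, and the pawl has clicked shut behind both (x of pack_green_center in the frame of dock above 0.05 m and y of pack_green_center in the frame of dock between -0.006 and 0.006 m and z of pack_green_center in the frame of dock below 0.034 m and x of pack_blue_center in the frame of dock above 0.148 m and value of joint pawl below 0.05 rad), for 0.2 s.
At the end, for the whole second after the job is handed in: Both packs lie flat and at rest in the lane beyond the pawl, the blue-topped one in front against or near the end stop (its centre more than 148 mm past the pawl's face) and the green-topped one behind it (centre more than 50 mm past the pawl's face), with the pawl shut (under 0.05 rad) behind both (all of step 2 and x of pack_blue_center in the frame of dock above 0.05 m and y of pack_blue_center in the frame of dock between -0.006 and 0.006 m and z of pack_blue_center in the frame of dock below 0.034 m and angle between each of pack_blue_center, pack_green_center's own z axis and vertical below 0.1 rad and linear speed of each of pack_blue, pack_green below 0.02 m/s); the robot touches nothing.
It fails at once if a bystander (yellow or orange pack, screwdriver, bottle, wheel, meter, tape) is moved by more than 30 mm (distance of any of pack_yellow_center, pack_orange_center, screwdriver, bottle, wheel, meter, tape from where it was at the start of the episode above 0.03 m).
It fails at once if the blue- or green-topped pack is tipped by more than 0.6 rad (angle between any of pack_blue_center, pack_green_center's own z axis and vertical above 0.6 rad).
It also fails if it takes over 70 s, if anything falls off the work surface, if the arm or the gripper's body presses on something with over 40 N, if the wrist force passes 120 N, or if a joint passes its speed limit or range.

## Working session

There is one attempt and no reset: what is moved stays moved. The work goes in short steps, Python scripts to look and compute and a tool call to move; the robot and the scene stay as the last step left them, time stands still between calls to the robot, and variables do not carry over. Pictures are saved under pics/ and viewed, and the job is handed in when it is done.

Besides the shell and the picture viewer there is one more tool, called after "Call:" in YAML: its name, and indented under it one key for each argument. drive_tool: Moves the arm, as the interface text tells. Its arguments: {"type":"object","properties":{"translation":{"type":"array"},"turn":{"type":"array"},"jaw":{"type":"array"},"squeeze":{"type":"number"}},"required":["translation","turn","jaw"]}

```bash
mkdir -p pics; cat > h.py <<'E'
import numpy as np, cv2
from rig import *
def cal(n):
    c=get_calibration(n);K=np.array(c["camera_matrix"],float);R=cv2.Rodrigues(np.array(c["rvec"],float))[0];t=np.array(c["tvec"],float).ravel()
    return K,R,t
def px2w_z(n,p,z):
    K,R,t=cal(n);d=R.T@np.linalg.inv(K)@np.array([p[1],p[0],1.]);o=-R.T@t
    return o+d*(z-o[2])/d[2]
def cloud(n,dep):
    K,R,t=cal(n);v,u=np.mgrid[:dep.shape[0],:dep.shape[1]]
    P=np.stack([(u-K[0,2])/K[0,0]*dep,(v-K[1,2])/K[1,1]*dep,dep],-1)
    return (P-t)@R
def proj(n,X):
    K,R,t=cal(n);c=R@np.array(X,float)+t;q=K@c;return q[1]/q[2],q[0]/q[2]
E
python3 - <<'E'
from h import *
for n in("scene","top"):
    p,d=grab_frame(n);cv2.imwrite(f"pics/{n}0.png",p[:,:,::-1]);np.save(f"{n}0.npy",d);np.save(f"{n}0c.npy",p)
s=read_state();print(s)
for q in["pack_blue_center","pack_green_center","pack_yellow_center","pack_orange_center","dock","tray","apron","stop_face","strip_end","pawl_nose"]:
    for r in spot_point(q,"top")[:3]: print(q,r)
E
```

```text
{'clock': 0.1, 'qpos': array([-1.29059681e+00,  3.00453475e-01,  1.52150767e+00, -9.80166378e-06,
        1.32067656e+00, -6.65810836e-02]), 'qvel': array([-8.26933048e-04, -2.09502317e-04, -1.63975838e-03, -7.41951386e-06,
       -2.11127642e-03, -1.97618071e-04]), 'joint_torque': array([ 1.55368649e-03, -5.32644546e+01, -3.53283584e+01,  7.09601166e-02,
        2.34927284e-02, -5.25395910e-05]), 'tcp_pos': array([ 186.86727511, -517.02605842,  190.72705352]), 'ee_rot': array([-5.19038507e-04,  9.85005180e-01,  1.72523974e-01, -6.04247881e-05]), 'contact_force': array([ 0.69334613, -0.27004849, -0.12984374]), 'ft_torque': array([ 0.011983  , -0.03234604,  0.00378464]), 'finger_gap': 94.19479699457384}
pack_blue_center {'point': [169.7, 344.8], 'p': 0.84}
pack_blue_center {'point': [204.5, 209.7], 'p': 0.62}
pack_green_center {'point': [191.7, 242.5], 'p': 0.79}
pack_green_center {'point': [105.8, 336.7], 'p': 0.75}
pack_green_center {'point': [282.6, 239.8], 'p': 0.71}
pack_yellow_center {'point': [206.7, 210.3], 'p': 0.68}
pack_orange_center {'point': [211.5, 175.3], 'p': 0.56}
tray {'point': [200.4, 212.2], 'p': 0.67}
tray {'point': [113.3, 296.0], 'p': 0.4}
apron {'point': [172.8, 343.5], 'p': 0.85}
apron {'point': [210.0, 175.6], 'p': 0.37}
stop_face {'point': [188.4, 485.8], 'p': 0.59}
strip_end {'point': [172.9, 410.1], 'p': 0.98}
pawl_nose {'point': [167.6, 398.8], 'p': 0.77}
pawl_nose {'point': [203.5, 209.1], 'p': 0.68}
```

View pics/top0.png

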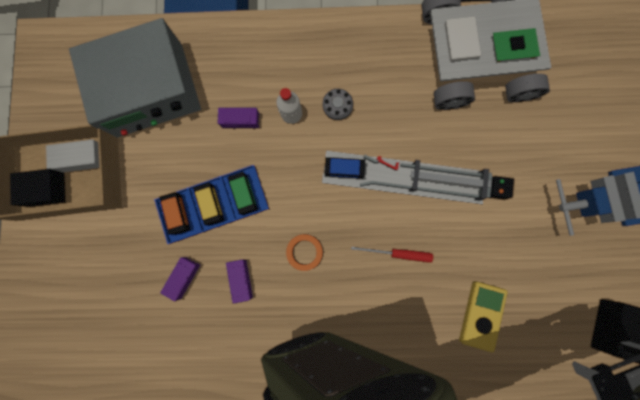

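View pics/scene0.png

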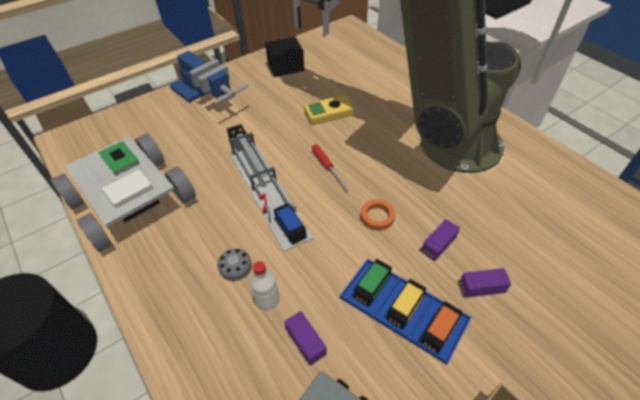

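The top view shows the tray with orange (174,213), yellow (208,203) and green (243,194) as col,row. The magazine runs from the blue pack at (345,168) to the stop at (500,187), with the pawl at (388,163). Next I'll measure these with depth.

```bash
python3 - <<'E'
from h import *
for n in("top","scene"):
    d=np.load(n+"0.npy");p=np.load(n+"0c.npy");C=cloud(n,d);hsv=cv2.cvtColor(p,cv2.COLOR_RGB2HSV)
    print(n,"bench z",np.median(C[...,2][(d>0)&(abs(C[...,2])<15)]), "px mm", np.median(d)/cal(n)[0][0,0])
    H,S,V=[hsv[...,i].astype(int) for i in range(3)]
    for nm,lo,hi in(("blue",100,125),("green",50,85),("yellow",20,32),("orange",5,16)):
        m=(H>=lo)&(H<=hi)&(S>110)&(V>50)&(d>0)&(C[...,2]>42)&(C[...,2]<60)&(C[...,0]>-100)
        k,l,st,ce=cv2.connectedComponentsWithStats(m.astype(np.uint8))
        for i in range(1,k):
            if st[i,4]>60:
                P=C[l==i];(c,wh,a)=cv2.minAreaRect(P[:,:2].astype(np.float32))
                print(nm,ce[i].round(),st[i,4],"med",np.median(P,0).round(1),"rect",np.round(c,1),np.round(wh,1),round(a,1))
T="top"
for nm,p,z in(("strip_end",(172.9,410.1),57),("stop",(188.4,485.8),28),("pawlnose",(167.6,398.8),17),("blue",(169.7,344.8),28.5),("green",(191.7,242.5),27.5)):
    print(nm,px2w_z(T,p,z).round(1))
p=np.load("top0c.npy");cv2.imwrite("pics/dockz.png",cv2.resize(p[140:220,310:525,::-1],None,fx=3.7,fy=3.7,interpolation=cv2.INTER_CUBIC))
E
```

```text
top bench z 0.29994909296646877 px mm 2.5055362102427883
blue [344. 166.] 474 med [597.  -44.4  51.5] rect [597.  -45.2] [75.1 39.5] 85.2
green [241. 192.] 480 med [539.6 209.6  50.6] rect [539.7 210. ] [74.6 39.8] 17.6
yellow [207. 203.] 518 med [514.6 293.7  50.6] rect [515.8 293.5] [77.  42.2] 16.9
orange [172. 212.] 500 med [493.8 379.6  50.6] rect [494.2 379.8] [77.2 41.5] 15.9
scene bench z 0.2581548800467304 px mm 2.7693725442099435
blue [288. 219.] 401 med [603.8 -41.6  51.5] rect [603.5 -43.9] [79.7 42.4] 81.8
green [373. 277.] 489 med [542.8 212.9  50.9] rect [541.6 212.3] [74.3 38.9] 18.2
yellow [408. 299.] 608 med [518.5 298.9  50.8] rect [516.4 297.7] [78.8 40.3] 18.0
orange [443. 323.] 666 med [497.1 382.8  51.1] rect [495.7 382.4] [78.9 40. ] 16.2
strip_end [ 576.1 -202.3   57. ]
stop [ 538.3 -390.2   28. ]
pawlnose [ 597.4 -182.4   17. ]
blue [593.2 -46.5  28.5]
green [543.7 210.3  27.5]
```

View pics/dockz.png

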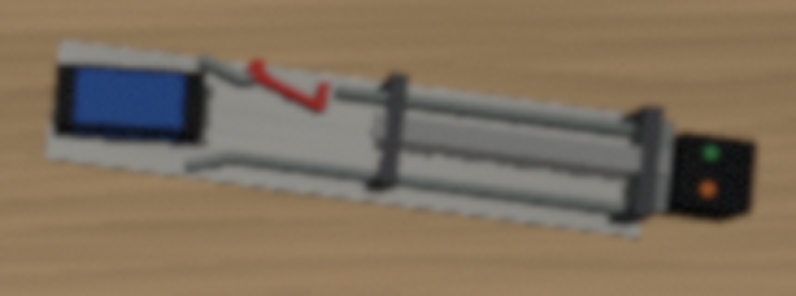

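```bash
python3 - <<'E'
from h import *
a0=np.array([597,-44.]);u=np.array([-.12,-1]);u/=np.linalg.norm(u)
for n in("top","scene"):
    d=np.load(n+"0.npy");C=cloud(n,d)
    reg=(d>0)&(abs((C[...,:2]-a0)@np.array([-u[1],u[0]]))<75)&((C[...,:2]-a0)@u>-90)&((C[...,:2]-a0)@u<400)
    for nm,lo,hi in(("plate",3.5,9),("all>3.5",3.5,70),("walls",24,32),("strip",56,64)):
        m=reg&(C[...,2]>lo)&(C[...,2]<hi);P=C[m]
        c,wh,a=cv2.minAreaRect(P[:,:2].astype(np.float32));
        vx=cv2.fitLine(P[:,:2].astype(np.float32),cv2.DIST_HUBER,0,.01,.01).ravel()
        print(n,nm,len(P),"rect",np.round(c,1),np.round(wh,1),round(a,2),"line",vx.round(3),"ang",round(np.degrees(np.arctan2(vx[1],vx[0])),2))
E
```

```text
top plate 2654 rect [ 577.5 -198.4] [486.4 148.7] 83.48 line [ 1.63000e-01  9.87000e-01  5.63818e+02 -2.21940e+02] ang 80.61
top all>3.5 5984 rect [ 577.5 -198.8] [487.1 148.7] 83.48 line [ 1.49000e-01  9.89000e-01  5.65753e+02 -2.30818e+02] ang 81.42
top walls 641 rect [ 573.6 -219.2] [441.6  78.6] 81.55 line [ 1.48000e-01  9.89000e-01  5.50639e+02 -2.08259e+02] ang 81.46
top strip 796 rect [ 574.7 -203.6] [378.3  72.2] 80.92 line [ 1.51000e-01  9.89000e-01  5.59498e+02 -2.96591e+02] ang 81.33
scene plate 1492 rect [ 579.1 -188. ] [468.9 148.9] 82.66 line [ 2.07000e-01  9.78000e-01  5.94157e+02 -1.84029e+02] ang 78.08
scene all>3.5 3747 rect [ 579.6 -198.7] [488.4 148.8] 83.53 line [ 1.64000e-01  9.87000e-01  5.84378e+02 -1.97821e+02] ang 80.59
scene walls 436 rect [ 579.1 -213.6] [444.7  80.1] 81.81 line [ 1.39000e-01  9.90000e-01  5.86937e+02 -2.00809e+02] ang 81.98
scene strip 408 rect [ 562.9 -297. ] [191.7  72.7] 80.9 line [ 1.64000e-01  9.86000e-01  5.65241e+02 -2.89405e+02] ang 80.57
```

```bash
cat > fit.py <<'E'
from h import *
from scipy.optimize import minimize
def segs():
    S=[]
    def s(a,b): S.append((a,b))
    for sg in(1,-1):
        s((-185,42*sg,6),(206,42*sg,6)); 
        s((-60,24*sg,28),(200,24*sg,28)) if sg<0 else s((30,24,28),(200,24,28))
        s((-88,35.5*sg,28),(-60,24*sg,28))
        s((27,8*sg,59.5),(200,8*sg,59.5))
    s((-185,-42,6),(-185,42,6)); s((27,-8,59.5),(27,8,59.5))
    return S
def world(p,pts):
    x,y,a=p;c,s=np.cos(a),np.sin(a);pts=np.array(pts,float)
    return np.c_[x+c*pts[:,0]-s*pts[:,1],y+s*pts[:,0]+c*pts[:,1],pts[:,2]]
def samp():
    return np.vstack([np.linspace(a,b,max(6,int(np.linalg.norm(np.subtract(a,b))/4))) for a,b in segs()])
if __name__=="__main__":
    Q=samp();a0=np.arctan2(-.988,-.152)
    for n in("top","scene"):
        g=cv2.cvtColor(np.load(n+"0c.npy"),cv2.COLOR_RGB2GRAY).astype(np.float32)
        G=np.hypot(cv2.Sobel(g,cv2.CV_32F,1,0),cv2.Sobel(g,cv2.CV_32F,0,1));G=np.minimum(G,120)
        K,R,t=cal(n)
        def pj(p): 
            W=world(p,Q)@R.T+t; q=W@K.T; return q[:,:2]/q[:,2:]
        def sc(p,sig=0):
            q=pj(p).astype(np.float32);I=cv2.GaussianBlur(G,(0,0),sig) if sig else G
            return -cv2.remap(I,q[:,:1],q[:,1:],cv2.INTER_LINEAR).mean()
        best=min(((sc((x,y,a0+da),1.5),x,y,a0+da) for x in np.arange(570,596,2) for y in np.arange(-195,-160,2) for da in np.radians([-3,-2,-1,0,1,2,3])))
        r=minimize(lambda v:sc((best[1]+v[0],best[2]+v[1],best[3]+v[2]/100),.7),[0,0,0],method="Nelder-Mead",options=dict(initial_simplex=[[0,0,0],[2,0,0],[0,2,0],[0,0,1.5]]))
        p=(best[1]+r.x[0],best[2]+r.x[1],best[3]+r.x[2]/100);print(n,np.round(p[:2],1),np.degrees(p[2]).round(2),r.fun,best[0])
        im=cv2.resize(np.load(n+"0c.npy")[:,:,::-1],None,fx=4,fy=4,interpolation=cv2.INTER_CUBIC)
        for a,b in segs():
            w=world(p,[a,b]);A=proj(n,w[0]);B=proj(n,w[1])
            cv2.line(im,*[(int(4*z[1]+1.5),int(4*z[0]+1.5)) for z in(A,B)],(0,255,255),1)
        q=pj(p)*4;x0,y0=q.min(0).astype(int)-25;x1,y1=q.max(0).astype(int)+45
        cv2.imwrite(f"pics/fit_{n}.png",im[y0:y1,x0:x1][:600,:800])
E
python3 fit.py
```

```text
top [ 572.6 -177.4] -96.17 -66.49763488769531 -64.24087
scene [ 584.4 -179.1] -100.35 -79.77600860595703 -76.312225
```

View pics/fit_top.png

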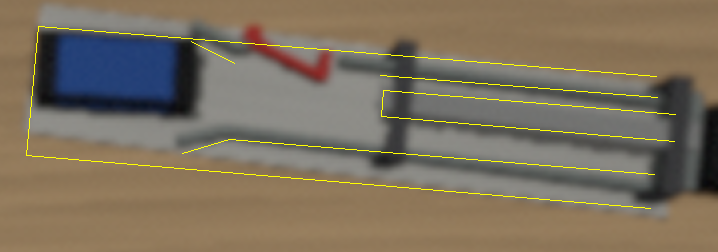

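View pics/fit_scene.png

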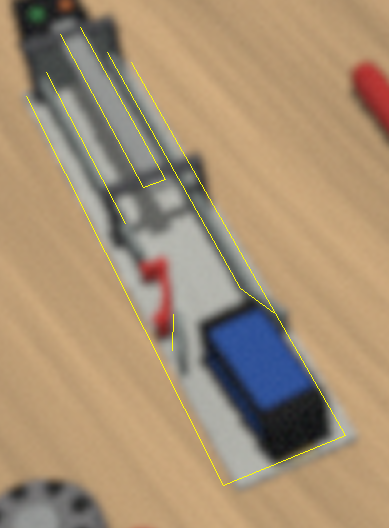

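The edge fit was caught by local optima. I'll pick the corners by eye in enlarged crops instead.

```bash
python3 - <<'E'
from h import *
for n,(x0,y0,w,h) in dict(top_a=(315,145,110,60),top_b=(395,145,110,60),scene_a=(225,120,100,75),scene_b=(230,185,100,75)).items():
    p=np.load(n.split("_")[0]+"0c.npy")[y0:y0+h,x0:x0+w,::-1]
    f=7.2; f=7
    im=cv2.resize(p,None,fx=f,fy=f,interpolation=cv2.INTER_LANCZOS4);im=np.clip((im.astype(float)-20)*1.5,0,255).astype(np.uint8)
    for k in range(0,w,10): cv2.putText(im,str(x0+k),(int(k*f),8),0,.33,(255,255,255),1);cv2.line(im,(int((k+.5)*f),10),(int((k+.5)*f),16),(255,255,255),1)
    for k in range(0,h,10): cv2.putText(im,str(y0+k),(0,int(k*f)+8),0,.33,(255,255,255),1);cv2.line(im,(24,int((k+.5)*f)),(30,int((k+.5)*f)),(255,255,255),1)
    cv2.imwrite(f"pics/z_{n}.png",im)
E
```

```text
(no output)
```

View pics/z_top_a.png

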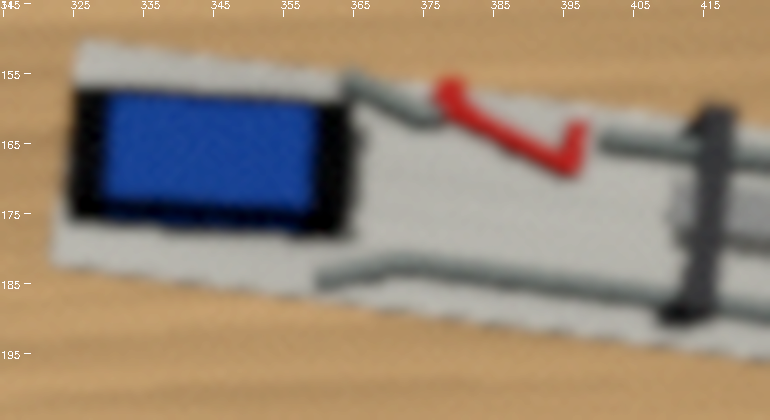

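View pics/z_top_b.png

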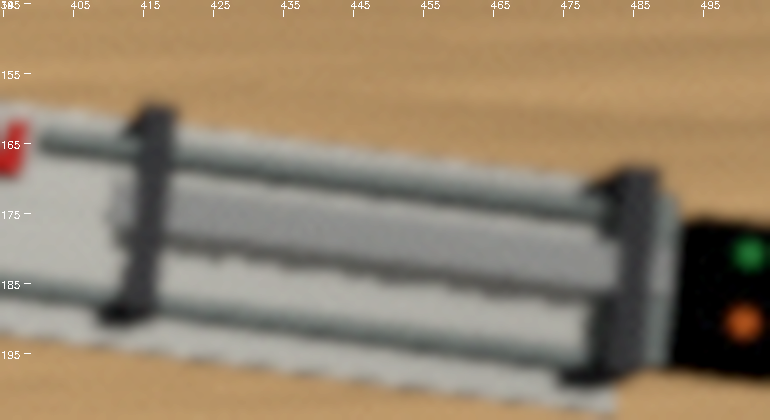

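View pics/z_scene_a.png

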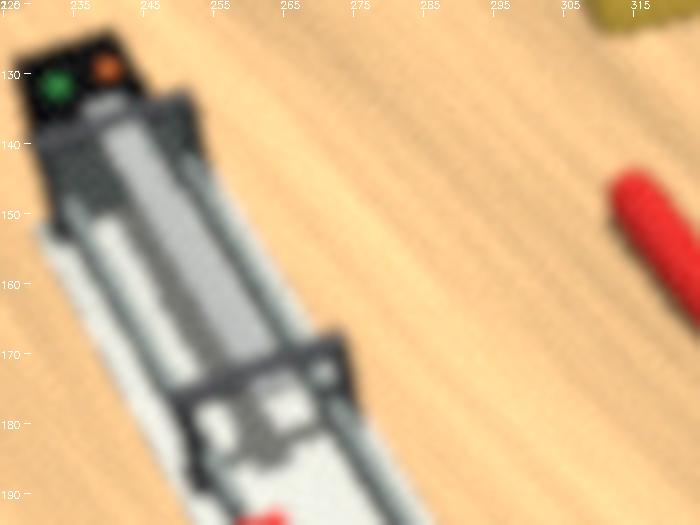

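View pics/z_scene_b.png

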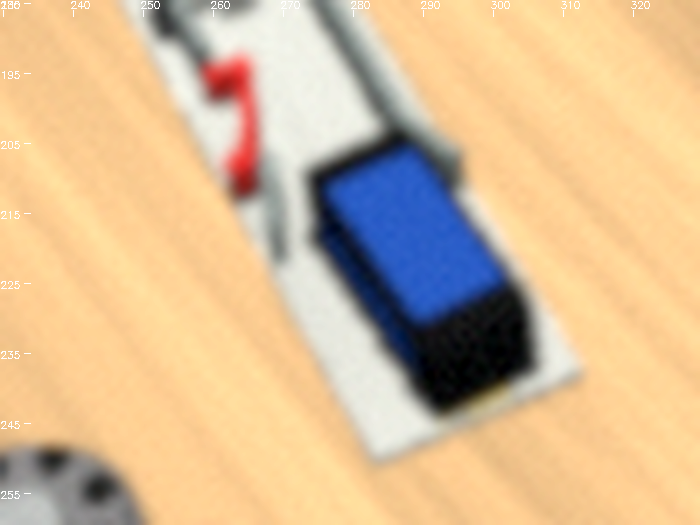

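```bash
cat > fit2.py <<'E'
from h import *
from fit import world
from scipy.optimize import least_squares
def o(c,off): return (c[0]/7-.43+off[0],c[1]/7-.43+off[1])
TA,TB,SA,SB=(315,145),(395,145),(225,120),(230,185)
D=dict(top=[((-185,42,6),o((78,38),TA)),((-185,-42,6),o((52,263),TA)),((27,0,59.5),o((676,213),TA)),((40,36,60),o((163,105),TB)),((204,36,60),o((640,168),TB))],
 scene=[((-185,42,6),o((375,462),SB)),((-185,-42,6),o((582,373),SB)),((40,36,60),o((178,395),SA)),((40,-36,60),o((340,335),SA)),((204,36,60),o((40,135),SA)),((204,-36,60),o((190,95),SA))])
def res(p,ns):
    r=[]
    for n in ns:
        for X,q in D[n]:
            a=proj(n,world((p[0],p[1],p[2]),[X])[0]);r+=[a[1]-q[0],a[0]-q[1]]
    return np.array(r)
for ns in(["top"],["scene"],["top","scene"]):
    r=least_squares(res,[582,-178,-1.72],args=(ns,),x_scale=[1,1,.01],loss="soft_l1")
    print(ns,r.x[:2].round(1),np.degrees(r.x[2]).round(2));print(res(r.x,ns).reshape(-1,2).round(1).tolist())
p=r.x
def dock(P,p=p): 
    c,s=np.cos(p[2]),np.sin(p[2]);d=np.array(P)[:2]-p[:2];return np.array([c*d[0]+s*d[1],-s*d[0]+c*d[1]]).round(1)
for P in((597,-44.8),(603.6,-42.8)):print("blue",dock(P))
E
python3 fit2.py
```

```text
['top'] [ 578.2 -176.5] -99.2
[[0.3, 0.3], [-0.6, 0.2], [-0.4, -1.4], [0.0, 0.2], [0.7, 0.2]]
['scene'] [ 582.3 -173.9] -99.32
[[-0.5, -0.1], [0.2, -0.4], [-0.5, 0.4], [1.0, -0.0], [-0.8, 1.2], [0.9, -0.8]]
['top', 'scene'] [ 579.8 -175.9] -99.29
[[0.1, -0.4], [-0.8, -0.6], [-0.7, -2.0], [-0.3, -0.5], [0.4, -0.3], [-0.0, -1.2], [0.6, -1.4], [-0.1, -0.4], [1.4, -0.8], [-0.5, 0.5], [1.2, -1.5]]
blue [-132.2   -4.2]
blue [-135.2    2. ]
```

```bash
python3 - <<'E'
from h import *
import io,contextlib
with contextlib.redirect_stdout(io.StringIO()):
    from fit2 import dock
q=np.array([580.2,-175.2,np.radians(-99.25)])
d=np.load("top0.npy");C=cloud("top",d);c=np.load("scene0.npy");E=cloud("scene",c)
for nm,C,lo in(("top",C,60),("scene",E,60)):
    m=(C[...,0]>600)&(C[...,0]<800)&(C[...,1]>-60)&(C[...,1]<160)&(C[...,2]>lo)&(C[...,2]<170)
    P=C[m];print(nm,len(P),P.min(0),P.max(0),np.median(P,0),dock(np.median(P,0),q))
for n,pt in(("top",(105,287)),("scene",(268,260))):print(px2w_z(n,pt,150))
for P in((597,-44.8),(603.6,-42.8)):print("blue",dock(P,q))
E
```

```text
top 532 [721.39814168  60.15429247  60.69558248] [775.38241757 114.42222919 153.13470695] [740.16867703  84.8807694  104.1821751 ] [-282.4  116.1]
scene 763 [727.87424233  65.44848278  60.02758129] [782.66395526 118.91934153 153.45449687] [759.3188784  101.60965346 102.96433483] [-302.   132.3]
[721.74926649  84.08768961 150.        ]
[754.34894115  97.20148805 150.        ]
blue [-131.4   -4.4]
blue [-134.4    1.8]
```

Call:
drive_tool:
  translation:
    - [36.8,-23.6,0]
    - [36.8,-23.6,0]
    - [36.8,-23.6,0]
    - [36.8,-23.6,0]
    - [36.8,-23.6,0]
    - [36.8,-23.6,0]
    - [36.8,-23.6,0]
    - [36.8,-23.6,0]
    - [36.8,-23.6,0]
    - [36.8,-23.6,0]
    - [36.8,-23.6,0]
    - [36.8,-23.6,0]
    - [36.8,-23.6,0]
    - [36.8,-23.6,0]
    - [36.8,-23.6,0]
    - [36.8,-23.6,0]
    - [0,0,0]
  turn: [0,0,0,0,0,0,0,0,0,0,0,0,0,0,0,0,0]
  jaw: [0,0,0,0,0,0,0,0,0,0,0,0,0,0,0,0,0]
  squeeze: 20

```text
clock: 2.3
tcp_pos: [613.8, 41.8, 190.3]
ee_rot: [-0.0, 0.985, 0.174, -0.0]
contact_force: [-1.0, -0.6, 0.5]
finger_gap: 0.6
```

Call:
drive_tool:
  translation:
    - [0,0,0]
    - [0,0,0]
    - [0,0,0]
    - [0,0,0]
    - [0,0,0]
    - [0,0,0]
    - [0,0,0]
    - [0,0,0]
    - [0,0,0]
  turn: [-7.6,-7.6,-7.6,-7.6,-7.6,-7.6,-7.6,-7.6,0]
  jaw: [0,0,0,0,0,0,0,0,0]

```text
clock: 3.2
tcp_pos: [612.1, 37.6, 191.3]
ee_rot: [0.0, 0.762, 0.648, -0.0]
contact_force: [0.1, 0.2, -0.5]
finger_gap: 0.1
```

Call:
drive_tool:
  translation:
    - [0,0,40]
    - [0,0,40]
    - [0,0,40]
    - [0,0,32]
    - [0,0,0]
    - [0,0,0]
  turn: [0,0,0,0,0,0]
  jaw: [0,0,0,0,0,0]

```text
clock: 3.8
tcp_pos: [612.6, 37.8, 40.2]
ee_rot: [0.0, 0.763, 0.646, 0.0]
contact_force: [0.0, 0.4, 0.3]
finger_gap: 0.2
```

```bash
python3 - <<'E'
from h import *
print(read_state()["tcp_pos"])
for n,(x0,y0,w,h) in dict(top=(295,130,110,75),scene=(250,170,110,75)).items():
    p,d=grab_frame(n);np.save(n+"1.npy",d);np.save(n+"1c.npy",p)
    im=cv2.resize(p[y0:y0+h,x0:x0+w,::-1],None,fx=7,fy=7,interpolation=cv2.INTER_CUBIC)
    cv2.imwrite(f"pics/z1_{n}.png",im)
E
```

```text
[612.64766195  37.78851237  40.23243579]
```

View pics/z1_top.png

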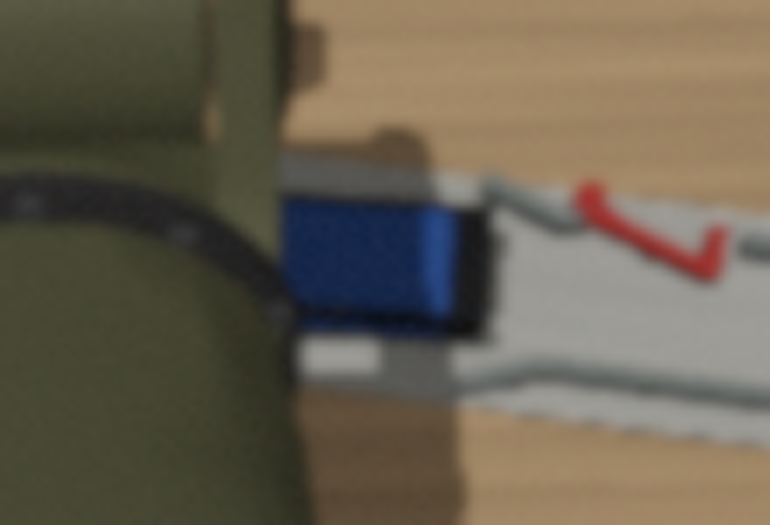

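View pics/z1_scene.png

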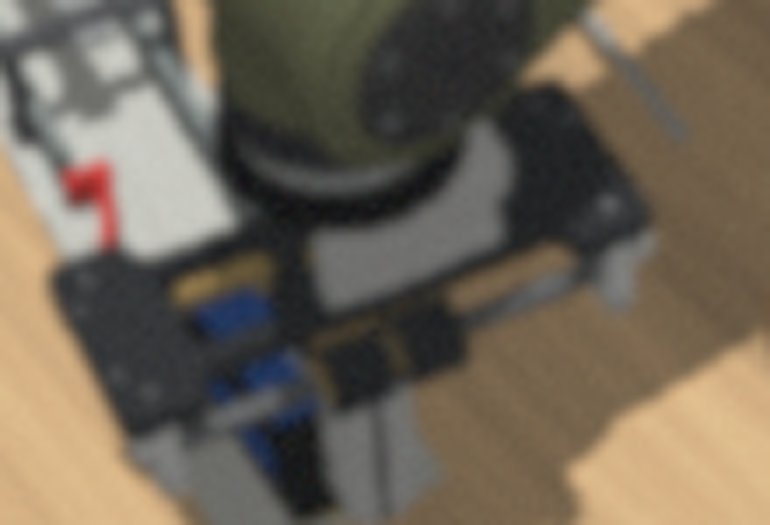

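```bash
python3 - <<'E'
from h import *
tx=np.array([np.cos(np.radians(80.75)),np.sin(np.radians(80.75)),0]);T=np.array([612.65,37.8,0])
for s in(8,):
  for z in(20,40,60,80):
    r,c=proj("scene",T+tx*s+[0,0,z]);print(s,z,"crop px",((c-250)*7+3,(r-170)*7+3))
E
```

```text
8 20 crop px (np.float64(391.8025467456464), np.float64(570.3408652022405))
8 40 crop px (np.float64(388.9207686344637), np.float64(538.3802581230642))
8 60 crop px (np.float64(385.95112506745454), np.float64(505.4451716769282))
8 80 crop px (np.float64(382.8895353052098), np.float64(471.49034807374517))
```

Call:
drive_tool:
  translation:
    - [-14,0,0]
    - [-12,0,0]
    - [-10,0,0]
    - [-10,0,0]
    - [-10,0,0]
    - [-10,0,0]
    - [-10,0,0]
  turn: [0,0,0,0,0,0,0]
  jaw: [0,0,0,0,0,0,0]

```text
clock: 4.6
tcp_pos: [599.8, -37.8, 39.2]
ee_rot: [-0.0, 0.762, 0.647, -0.0]
contact_force: [0.4, 0.1, -0.0]
finger_gap: 0.4
```

Call:
drive_tool:
  translation:
    - [-10,0,0]
    - [-10,0,0]
    - [-10,0,0]
    - [-10,0,0]
    - [-10,0,0]
    - [-10,0,0]
  turn: [0,0,0,0,0,0]
  jaw: [0,0,0,0,0,0]

```text
clock: 5.2
tcp_pos: [590.2, -97.1, 39.2]
ee_rot: [0.0, 0.762, 0.647, -0.0]
contact_force: [-0.2, -0.5, 0.4]
finger_gap: 0.5
```

```bash
cat > look.py <<'E'
from h import *
import sys
tag=sys.argv[1]
print(read_state()["tcp_pos"],read_state()["contact_force"])
V=dict(top=(315,130,130,75),scene=(225,120,110,100))
for n in (sys.argv[2:] or V):
    x0,y0,w,h=V[n]
    p,d=grab_frame(n);np.save(n+tag+".npy",d);np.save(n+tag+"c.npy",p)
    im=cv2.resize(p[y0:y0+h,x0:x0+w,::-1],None,fx=6,fy=6,interpolation=cv2.INTER_CUBIC)
    cv2.imwrite(f"pics/l{tag}_{n}.png",im)
E
python3 look.py 2
```

```text
[590.15462247 -97.05708571  39.24808901] [-0.17796435 -0.53123694  0.39701449]
```

View pics/l2_top.png

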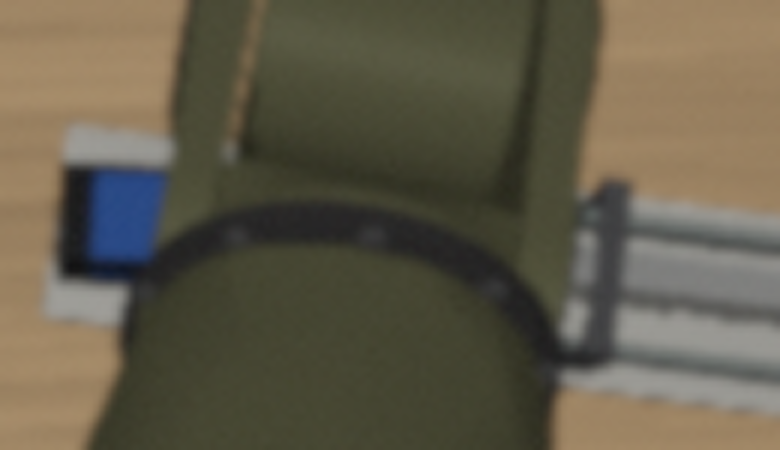

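View pics/l2_scene.png

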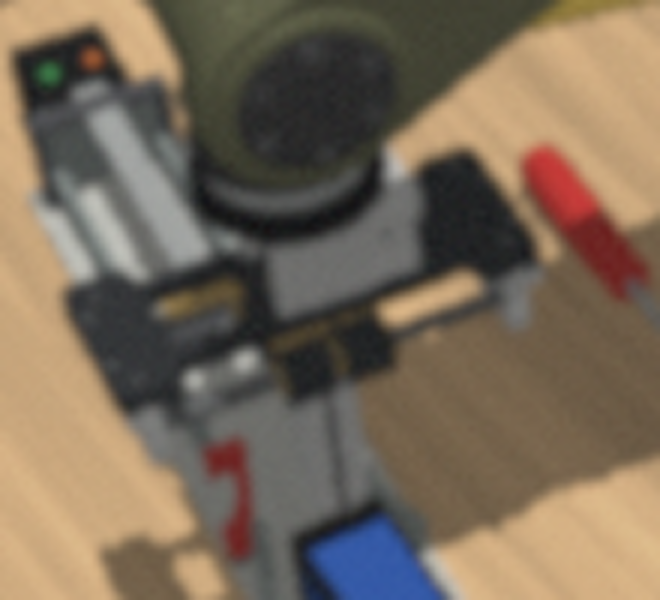

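```bash
python3 - <<'E'
from h import *
tx=np.array([np.cos(np.radians(80.75)),np.sin(np.radians(80.75)),0])
for tag,T in(("1",np.array([612.65,37.8])),("2",np.array([590.15,-97.06]))):
    d=np.load(f"scene{tag}.npy");C=cloud("scene",d);r=(C[...,:2]-T);a=r@tx[:2];b=r@np.array([tx[1],-tx[0]])
    m=(d>0)&(abs(a)<25)&(abs(b)<25)
    for lo in range(0,170,10):
        k=m&(C[...,2]>=lo)&(C[...,2]<lo+10)
        if k.sum()>3: print(tag,lo,k.sum(),"x",np.percentile(a[k],[5,50,95]).round(1),"y",np.percentile(b[k],[5,50,95]).round(1))
    P=C[d>0]
p=np.load("scene2c.npy");d=np.load("scene2.npy");C=cloud("scene",d)
for cr in((345,450),(320,450),(350,500),(345,380),(330,410),(280,460),(370,560)):
    x,y=225+cr[0]//6,120+cr[1]//6;print(cr,C[y,x].round(0),p[y,x])
E
```

```text
1 0 154 x [-22.2   1.3  23.4] y [-22.9   0.3  23.2]
1 50 5 x [ 8.1 10.3 11.5] y [1.1 2.8 7.8]
1 60 24 x [ 7.5  9.9 11.1] y [-7.8  0.7 14.2]
1 70 29 x [-5.6  9.4 11.1] y [-8.6  7.6 14.5]
1 80 30 x [-3.   9.4 11.3] y [-7.9  5.1 14.5]
1 90 32 x [-1.6  9.5 11. ] y [-9.5  5.9 14.5]
1 100 35 x [-4.   9.5 11.1] y [-8.4  1.8 14.6]
1 110 30 x [ 5.4  9.3 10.9] y [-9.3  4.2 14.3]
1 120 11 x [ 8.9  9.9 11. ] y [-8.2 -0.7 11.3]
1 150 6 x [-19.1   5.7  11.5] y [23.8 24.5 24.6]
1 160 6 x [-11.8   7.9  17.5] y [ 6.7 24.6 24.9]
2 0 9 x [-24.3 -18.3  -8.7] y [21.  23.2 24.7]
2 20 11 x [-21.7 -13.5  -5.3] y [-24.4 -22.5 -20.8]
2 40 32 x [ 5.1 14.2 21.8] y [-13.7  -0.6  20.3]
2 50 69 x [ 5.9 13.5 23.5] y [-11.5   5.6  23.4]
2 60 25 x [ 3.4  8.3 10.7] y [-9.1  0.8 13.8]
2 70 27 x [-4.7  8.  10.1] y [-9.2  6.1 14. ]
2 80 31 x [-1.9  8.2  9.7] y [-8.6  2.4 13.9]
2 90 27 x [-5.9  8.7 11.1] y [-8.   6.9 14. ]
2 100 35 x [-1.3  7.9 10.1] y [-9.9  3.7 14.1]
2 110 27 x [ 1.   8.8 11.4] y [-7.3  5.1 14.4]
2 120 26 x [ 6.   8.6 11.2] y [-8.6 -0.2 13.9]
2 160 12 x [-19.5   9.7  24.5] y [-0.8 24.1 25. ]
(345, 450) [587. -90.  86.] [101 101 101]
(320, 450) [600. -87.  97.] [110 110 107]
(350, 500) [589. -88.  58.] [89 89 88]
(345, 380) [595. -67. 156.] [72 72 69]
(330, 410) [592. -86. 119.] [86 85 84]
(280, 460) [ 583. -166.    8.] [109 109 105]
(370, 560) [599. -60.  52.] [ 53  90 167]
```

```bash
python3 - <<'E'
from h import *
p=np.load("scene1c.npy");x0,y0,w,h=240,175,110,85
im=cv2.resize(p[y0:y0+h,x0:x0+w,::-1],None,fx=7,fy=7,interpolation=cv2.INTER_CUBIC)
tx=np.array([np.cos(np.radians(80.75)),np.sin(np.radians(80.75)),0]);T=np.array([612.65,37.8,0])
for z in(15,58,120,160):
    r,c=proj("scene",T+tx*8+[0,0,z]);q=(int((c-x0)*7+3),int((r-y0)*7+3));cv2.circle(im,q,4,(0,0,255),-1);cv2.putText(im,str(z),q,0,.6,(0,0,255),2)
cv2.imwrite("pics/an1.png",im)
s=read_state();print(s["qpos"],s["finger_gap"])
E
```

```text
[-2.24863352e-01  5.65182991e-01  1.51878763e+00 -1.15649977e-04
  1.05756474e+00 -6.08155957e-02] 0.6650315220472379
```

View pics/an1.png

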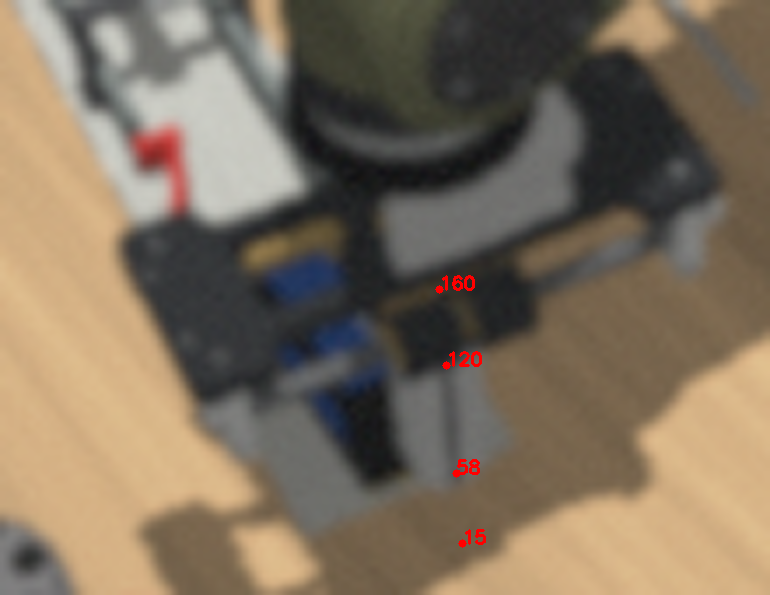

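The push went over the pack. In the depth image the fingertips are at z≈57, although the reported TCP (40) implies 15. So the whole gripper stands about 42 mm higher than reported, and the pack has not moved. I'll retreat, lower by the measured offset and check again.

Call:
drive_tool:
  translation:
    - [0,0,-15]
    - [35,0,0]
    - [35,0,0]
    - [35,0,0]
    - [31,0,0]
    - [0,0,20]
    - [0,0,20]
    - [0,0,0]
    - [0,0,0]
  turn: [0,0,0,0,0,0,0,0,0]
  jaw: [0,0,0,0,0,0,0,0,0]

```text
clock: 6.2
tcp_pos: [612.7, 38.2, 15.4]
ee_rot: [0.0, 0.762, 0.647, 0.0]
contact_force: [0.5, 0.3, 1.7]
finger_gap: 0.3
```

```bash
cat > tip.py <<'E'
from h import *
import sys
tag=sys.argv[1];s=read_state();T=s["tcp_pos"];q=s["ee_rot"];psi=2*np.arctan2(q[2],q[1]);print(T.round(1),np.degrees(psi).round(2),s["contact_force"].round(1),s["finger_gap"])
p,d=grab_frame("scene");C=cloud("scene",d);np.save(f"scene{tag}.npy",d);np.save(f"scene{tag}c.npy",p)
tx=np.array([np.cos(psi),np.sin(psi)]);r=C[...,:2]-T[:2];a=r@tx;b=r@np.array([tx[1],-tx[0]])
m=(d>0)&(abs(a)<22)&(abs(b)<22)
for lo in range(0,150,6):
    k=m&(C[...,2]>=lo)&(C[...,2]<lo+6)
    if k.sum()>2: print(lo,k.sum(),"x",np.percentile(a[k],[5,50,95]).round(1),"y",np.percentile(b[k],[5,50,95]).round(1))
r,c=proj("scene",[*T[:2],40]);x0,y0=max(0,int(c)-55),max(0,int(r)-45)
im=cv2.resize(p[y0:y0+85,x0:x0+110,::-1],None,fx=7,fy=7,interpolation=cv2.INTER_CUBIC);cv2.imwrite(f"pics/tip{tag}.png",im);print("crop",x0,y0)
E
python3 tip.py 3
```

```text
[612.7  38.2  15.4] 80.69 [0.5 0.3 1.7] 0.264156006925925
0 127 x [-18.3   3.7  19.3] y [-19.    4.2  20.8]
30 6 x [ 8.5  9.7 11.3] y [-5.8  0.2  5.2]
36 15 x [ 5.4  9.9 11.4] y [-7.6  1.4 12.6]
42 15 x [-2.8  9.6 10.7] y [-9.1  3.4 14.2]
48 20 x [-1.4  9.4 10.8] y [-8.   5.  14.1]
54 16 x [-6.6  8.7 10.3] y [-6.5  7.3 14.2]
60 20 x [ 1.2  9.8 11.3] y [-9.7  3.9 14. ]
66 18 x [-0.2  9.  11.5] y [-10.2   3.4  14.2]
72 18 x [ 1.   9.4 10.8] y [-8.7  5.4 14.2]
78 18 x [-5.1  9.1 11.1] y [-8.8  4.  14.2]
84 17 x [ 5.6  9.8 11.2] y [-6.4  0.6 14.1]
90 14 x [ 8.  10.  11.2] y [-8.1  6.  13.8]
96 5 x [ 9.4 10.9 11.6] y [-8.8 -6.1  6.4]
144 12 x [ 6.3 19.4 21. ] y [-13.2   7.8  20.4]
crop 248 199
```

View pics/tip3.png

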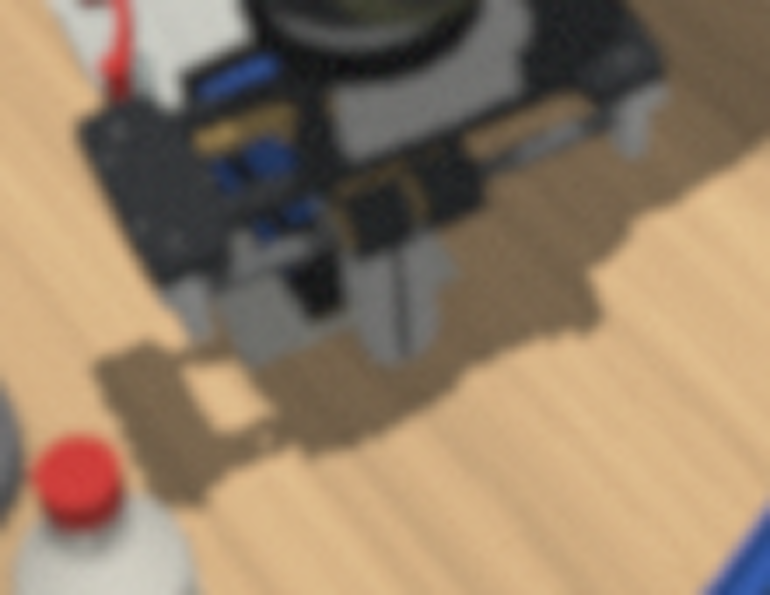

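Call:
drive_tool:
  translation:
    - [0,-2,10]
    - [0,0,8]
    - [-15,0,0]
    - [-10,0,0]
    - [-10,0,0]
    - [-10,0,0]
    - [-10,0,0]
    - [-10,0,0]
    - [-10,0,0]
  turn: [0,0,0,0,0,0,0,0,0]
  jaw: [0,0,0,0,0,0,0,0,0]

```text
clock: 7.15
tcp_pos: [598.3, -36.4, -3.5]
ee_rot: [0.0, 0.762, 0.647, 0.0]
contact_force: [1.3, 4.0, 1.1]
finger_gap: 0.5
```

```bash
python3 look.py 4
```

```text
[598.25900529 -36.42013145  -3.5106511 ] [1.27759279 4.0298948  1.05644499]
```

View pics/l4_top.png

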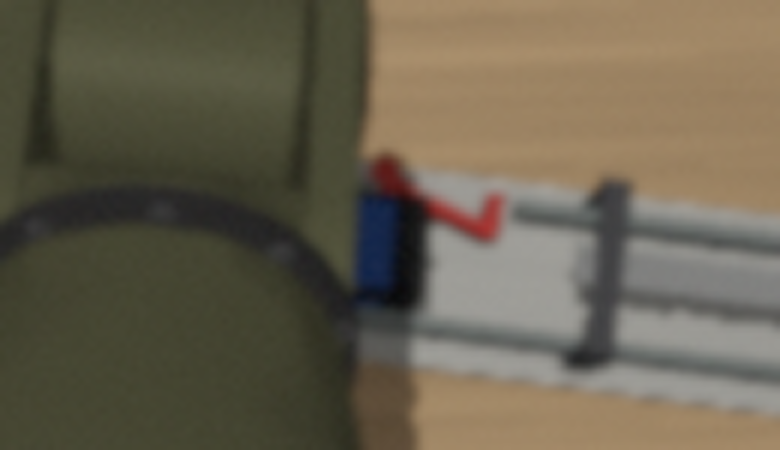

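View pics/l4_scene.png

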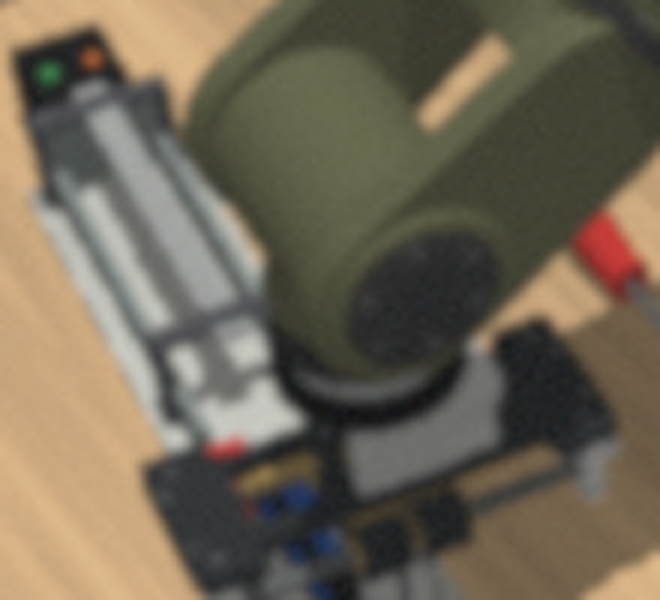

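Call:
drive_tool:
  translation:
    - [-10,0,0]
    - [-10,0,0]
    - [-10,0,0]
    - [-10,0,0]
    - [-10,0,0]
    - [-10,0,0]
    - [-10,0,0]
    - [-10,0,0]
    - [-10,0,0]
  turn: [0,0,0,0,0,0,0,0,0]
  jaw: [0,0,0,0,0,0,0,0,0]

```text
clock: 8.15
tcp_pos: [585.6, -123.4, -2.8]
ee_rot: [0.001, 0.762, 0.648, 0.002]
contact_force: [12.7, 13.2, 1.1]
finger_gap: 0.3
```

Call:
drive_tool:
  translation:
    - [-10,0,0]
    - [-10,0,0]
    - [-10,0,0]
    - [-8,0,0]
    - [-6,0,0]
    - [-4,0,0]
    - [0,0,0]
  turn: [0,0,0,0,0,0,0]
  jaw: [0,0,0,0,0,0,0]

```text
clock: 8.85
tcp_pos: [576.8, -171.7, -3.1]
ee_rot: [0.001, 0.762, 0.647, 0.001]
contact_force: [3.4, 3.4, 2.4]
finger_gap: 0.2
```

```bash
python3 look.py 5
```

```text
[ 576.81147905 -171.71514057   -3.11462014] [3.44923706 3.42952276 2.35515566]
```

View pics/l5_top.png

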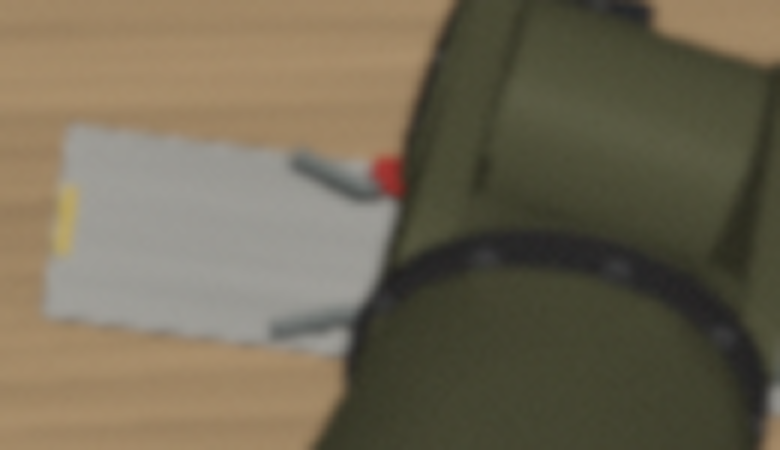

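View pics/l5_scene.png

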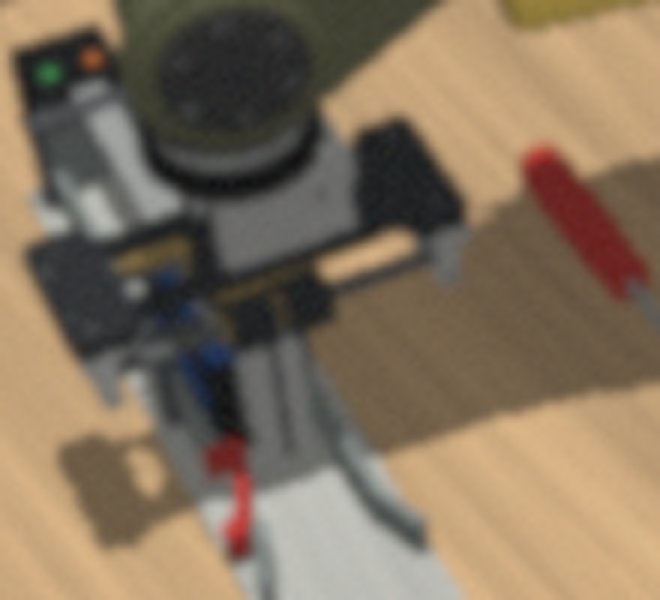

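Call:
drive_tool:
  translation:
    - [-3,0,0]
    - [0,0,0]
    - [4,0,0]
    - [0,0,-40]
    - [0,0,-40]
    - [0,0,-40]
    - [0,0,-40]
    - [40,0,-20]
    - [40,0,0]
    - [0,0,0]
  turn: [0,0,0,0,0,0,0,0,0,0]
  jaw: [0,0,0,0,0,0,0,0,0,0]

```text
clock: 9.95
tcp_pos: [589.3, -88.3, 176.8]
ee_rot: [0.0, 0.761, 0.649, 0.0]
contact_force: [-0.1, -0.7, -1.1]
finger_gap: 0.2
```

```bash
python3 look.py 6 scene
```

```text
[589.29163312 -88.33472549 176.75937762] [-0.07366986 -0.67188451 -1.14953983]
```

View pics/l6_scene.png

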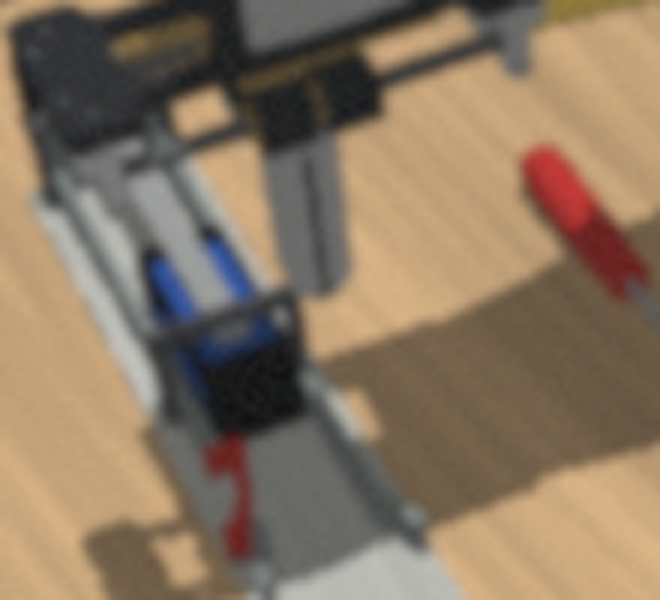

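Blue is in the lane under the strip, with the pawl shut behind it (nose at 225,450 in the crop). Next is the green pack.

Call:
drive_tool:
  translation:
    - [36,-12.1,0]
    - [36,-12.1,0]
    - [36,-12.1,0]
    - [36,-12.1,0]
    - [36,-12.1,0]
    - [36,-12.1,0]
    - [36,-12.1,0]
    - [36,-12.1,0]
    - [0,0,0]
    - [0,0,0]
    - [0,0,0]
    - [0,0,0]
    - [0,0,0]
    - [0,0,0]
    - [0,0,0]
    - [0,0,0]
    - [0,0,0]
  turn: [0,0,0,0,0,0,0,0,8,8,8,8,8,8,8,8,0]
  jaw: [70,70,70,70,70,70,70,70,70,70,70,70,70,70,70,70,70]

```text
clock: 11.7
tcp_pos: [540.2, 207.0, 175.7]
ee_rot: [0.0, 0.99, 0.143, -0.001]
contact_force: [-0.9, 0.6, -0.5]
finger_gap: 69.9
```

```bash
python3 - <<'E'
from h import *
s=read_state();print(s["tcp_pos"],np.degrees(2*np.arctan2(s["ee_rot"][2],s["ee_rot"][1])),s["finger_gap"])
p,d=grab_frame("scene")
im=cv2.resize(p[180:360,300:500,::-1],None,fx=3.3,fy=3.3,interpolation=cv2.INTER_CUBIC);cv2.imwrite("pics/g7.png",im)
E
```

```text
[540.20867526 206.97400698 175.73447308] 16.48464687363292 69.91185961914859
```

View pics/g7.png

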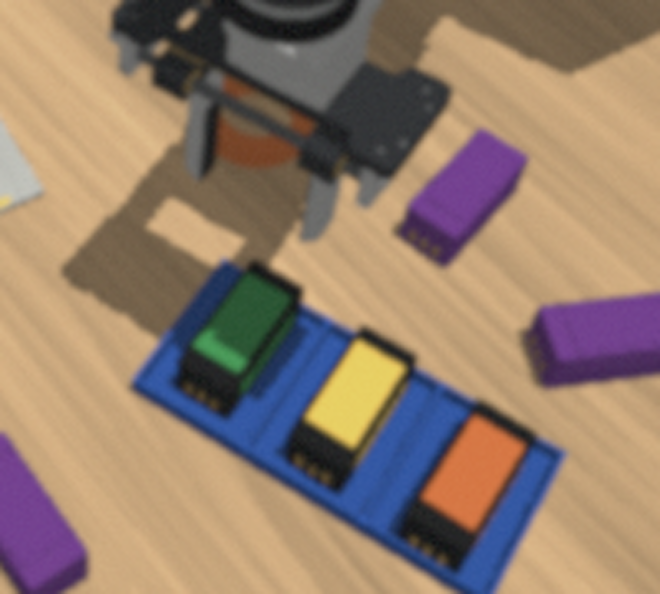

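Call:
drive_tool:
  translation:
    - [0,-4.4,30]
    - [0,0,40]
    - [0,0,40]
    - [0,0,25]
    - [0,0,0]
    - [0,0,0]
  turn: [0,0,0,0,0,0]
  jaw: [70,70,70,70,70,70]

```text
clock: 12.35
tcp_pos: [539.3, 212.0, 42.0]
ee_rot: [0.0, 0.989, 0.146, 0.0]
contact_force: [0.3, 1.1, 0.3]
finger_gap: 70.1
```

```bash
python3 - <<'E'
from h import *
s=read_state();print(s["tcp_pos"],np.degrees(2*np.arctan2(s["ee_rot"][2],s["ee_rot"][1])),s["finger_gap"])
p,d=grab_frame("scene")
im=cv2.resize(p[230:330,320:440,::-1],None,fx=5.5,fy=5.5,interpolation=cv2.INTER_CUBIC);cv2.imwrite("pics/g8.png",im)
T=s["tcp_pos"];C=cloud("scene",d);psi=2*np.arctan2(s["ee_rot"][2],s["ee_rot"][1]);a=(C[...,:2]-T[:2])@[np.cos(psi),np.sin(psi)];b=(C[...,:2]-T[:2])@[np.sin(psi),-np.cos(psi)]
m=(d>0)&(C[...,2]>52)&(C[...,2]<100)&(abs(a)<30)&(abs(b)<70)
for lo in range(50,100,6):
    k=m&(C[...,2]>=lo)&(C[...,2]<lo+6)
    for sgn in(1,-1):
        q=k&(b*sgn>0)
        if q.sum()>2: print(lo,sgn,q.sum(),"x",np.percentile(a[q],[5,50,95]).round(1),"y",np.percentile(b[q],[5,50,95]).round(1))
hsv=cv2.cvtColor(p,cv2.COLOR_RGB2HSV).astype(int);k=(hsv[...,0]>50)&(hsv[...,0]<85)&(hsv[...,1]>110)&(C[...,2]>42)&(C[...,2]<56)&(abs(a)<60)&(abs(b)<40)
print("green",k.sum(),np.percentile(a[k],[2,50,98]).round(1),np.percentile(b[k],[2,50,98]).round(1))
E
```

```text
[539.26864131 212.00679077  41.9909957 ] 16.792174044069867 70.08410697369628
50 1 69 x [-27.6   4.6  28.3] y [ 1.7 10.7 20.9]
50 -1 47 x [-20.5  -1.2  21.9] y [-68.6 -12.1  -0.7]
56 1 7 x [-5.4  9.7 11.9] y [35.2 36.1 39.3]
62 1 10 x [-1.8  9.8 11.9] y [34.8 36.5 44.8]
62 -1 10 x [ 0.7 10.4 11.8] y [-46.8 -41.6 -35.4]
68 1 13 x [-5.9  9.4 11.5] y [35.  35.7 45.2]
68 -1 8 x [-3.1 10.8 11.6] y [-46.8 -44.9 -39. ]
74 1 14 x [-2.8  9.  11.7] y [34.8 36.5 44.2]
74 -1 13 x [-2.  10.2 12.5] y [-47.1 -45.3 -39.4]
80 1 11 x [-2.5 10.  11.2] y [35.2 38.9 46.6]
80 -1 7 x [-5.1 10.5 11.5] y [-47.  -44.3 -38.1]
86 1 12 x [-1.5  9.1 11.2] y [34.8 36.8 45.6]
86 -1 15 x [ 1.3 11.  12.4] y [-47.2 -44.2 -36. ]
92 1 13 x [-3.1 10.3 11.2] y [34.8 36.1 46.7]
92 -1 11 x [-4.6  9.3 12.2] y [-47.4 -46.7 -36.6]
98 1 4 x [ 2.1 10.5 12. ] y [35.6 37.4 39.2]
98 -1 5 x [10.4 11.3 11.8] y [-45.3 -42.9 -38.2]
green 455 [-29.3   6.5  38.3] [-17.4   0.9  18.6]
```

View pics/g8.png

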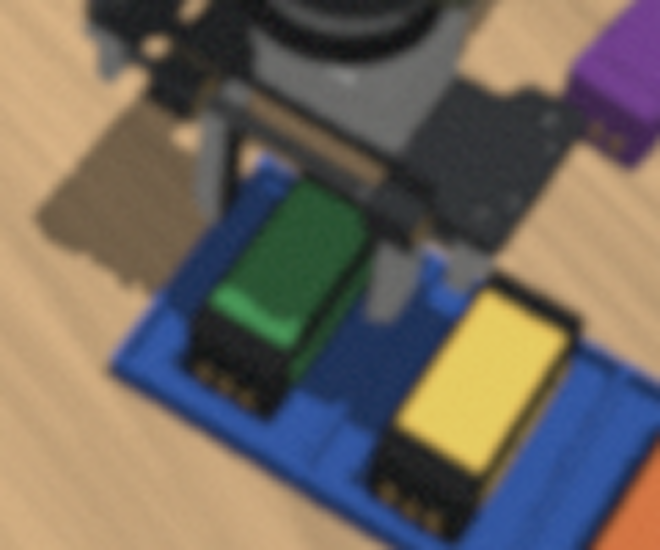

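Call:
drive_tool:
  translation:
    - [2,0,20]
    - [0,0,17]
    - [0,0,0]
    - [0,0,0]
    - [0,0,0]
    - [0,0,0]
    - [0,0,0]
    - [0,0,0]
    - [0,0,0]
    - [0,0,0]
  turn: [0,0,0,0,0,0,0,0,0,0]
  jaw: [70,70,70,40,40,40,40,40,40,40]
  squeeze: 30

```text
clock: 13.4
tcp_pos: [541.3, 212.7, 5.2]
ee_rot: [0.0, 0.989, 0.145, 0.001]
contact_force: [-0.7, -2.7, 7.4]
finger_gap: 43.6
```

Call:
drive_tool:
  translation:
    - [0,0,-10]
    - [0,0,-20]
    - [0,0,-30]
    - [0,0,-30]
    - [0,0,-10]
    - [0,0,0]
    - [0,0,0]
  turn: [0,0,0,0,0,0,0]
  jaw: [40,40,40,40,40,40,40]

```text
clock: 14.1
tcp_pos: [540.2, 212.6, 102.9]
ee_rot: [0.0, 0.989, 0.145, -0.001]
contact_force: [0.5, -0.2, -3.1]
finger_gap: 43.9
```

```bash
python3 - <<'E'
from h import *
s=read_state();T=s["tcp_pos"];print(T,s["contact_force"],s["finger_gap"])
p,d=grab_frame("scene");np.save("scene9.npy",d);np.save("scene9c.npy",p)
im=cv2.resize(p[190:320,300:460,::-1],None,fx=4.5,fy=4.5,interpolation=cv2.INTER_CUBIC);cv2.imwrite("pics/g9.png",im)
C=cloud("scene",d);psi=2*np.arctan2(s["ee_rot"][2],s["ee_rot"][1]);print(np.degrees(psi));a=(C[...,:2]-T[:2])@[np.cos(psi),np.sin(psi)];b=(C[...,:2]-T[:2])@[np.sin(psi),-np.cos(psi)]
hsv=cv2.cvtColor(p,cv2.COLOR_RGB2HSV).astype(int);k=(hsv[...,0]>50)&(hsv[...,0]<85)&(hsv[...,1]>110)&(abs(a)<60)&(abs(b)<40)&(C[...,2]>60)
z=C[...,2][k];top=np.percentile(z,95);print("green top",np.percentile(z,[50,80,95,99]))
k&=C[...,2]>top-6
print(k.sum(),np.percentile(a[k],[2,50,98]).round(1),np.percentile(b[k],[2,50,98]).round(1))
A=np.c_[a[k],b[k],np.ones(k.sum())];print("tilt",np.linalg.lstsq(A,C[...,2][k],rcond=None)[0])
k=(d>0)&(C[...,2]>115)&(C[...,2]>60)&(abs(a)<30)&(abs(b)<25)
E
```

```text
[540.16842272 212.59231915 102.94581681] [ 0.4803575  -0.20712057 -3.09838534] 43.91909847579801
16.671805868760853
green top [148.41194344 149.61850084 150.87048437 151.69727605]
351 [-14.5  13.1  35.6] [-18.5  -0.3  15.7]
tilt [-1.17811544e-03 -1.00346547e-02  1.48550793e+02]
```

View pics/g9.png

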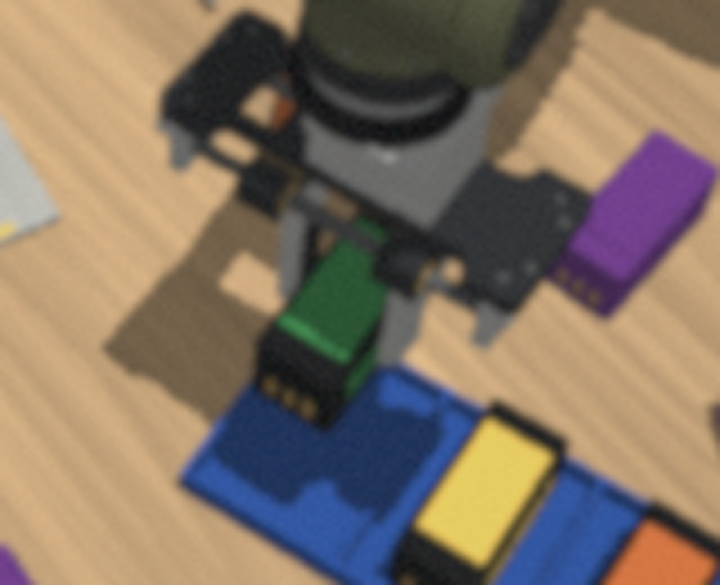

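Green is held level. Next I carry it over the apron and turn it in line with the lane.

Call:
drive_tool:
  translation:
    - [-2.1,33.2,0]
    - [-2.1,33.2,0]
    - [-2.1,33.2,0]
    - [-2.1,33.2,0]
    - [-2.1,33.2,0]
    - [-2.1,33.2,0]
    - [-2.1,33.2,0]
    - [-2.1,33.2,0]
    - [0,0,0]
    - [0,0,0]
    - [0,0,0]
    - [0,0,0]
    - [0,0,0]
    - [0,0,0]
    - [0,0,0]
    - [0,0,0]
    - [0,0,0]
    - [0,0,0]
  turn: [0,0,0,0,0,0,0,0,-8,-8,-8,-8,-8,-8,-8,-8,0,0]
  jaw: [40,40,40,40,40,40,40,40,40,40,40,40,40,40,40,40,40,40]

```text
clock: 15.95
tcp_pos: [600.5, -46.4, 103.2]
ee_rot: [-0.001, 0.764, 0.646, -0.001]
contact_force: [0.2, 0.4, -1.3]
finger_gap: 43.8
```

```bash
cat > gp.py <<'E'
from h import *
import sys
s=read_state();T=s["tcp_pos"];psi=2*np.arctan2(s["ee_rot"][2],s["ee_rot"][1]);print(T.round(1),np.degrees(psi).round(2),s["contact_force"].round(1),s["finger_gap"])
u=np.array([np.cos(np.radians(-99.25)),np.sin(np.radians(-99.25))]);r=T[:2]-[579.4,-175.3];print("tcp dock",r@u,r@[-u[1],u[0]])
p,d=grab_frame("scene");np.save("sceneg.npy",d);np.save("scenegc.npy",p)
C=cloud("scene",d);hsv=cv2.cvtColor(p,cv2.COLOR_RGB2HSV).astype(int)
r=C[...,:2]-[582.3,-173.9];a=r@u;b=r@[-u[1],u[0]]
k=(hsv[...,0]>50)&(hsv[...,0]<85)&(hsv[...,1]>110)&(d>0)&(C[...,2]>40)&(abs(b)<60)&(abs(a)<230)
z=C[...,2][k];top=np.percentile(z,90);k&=C[...,2]>top-5
print("green dock x",np.percentile(a[k],[2,50,98]).round(1),"y",np.percentile(b[k],[2,50,98]).round(1),"top",top.round(1))
im=cv2.resize(p[120:255,225:345,::-1],None,fx=4.4,fy=4.4,interpolation=cv2.INTER_CUBIC);cv2.imwrite(f"pics/gp{sys.argv[1]}.png",im)
E
python3 gp.py 10
```

```text
[600.5 -46.4 103.2] 80.43 [ 0.2  0.4 -1.3] 43.82976174555829
tcp dock -130.56740671169845 0.10299950775674951
green dock x [-166.1 -137.5  -98.2] y [-18.4  -2.4  15.4] top 150.0
```

View pics/gp10.png

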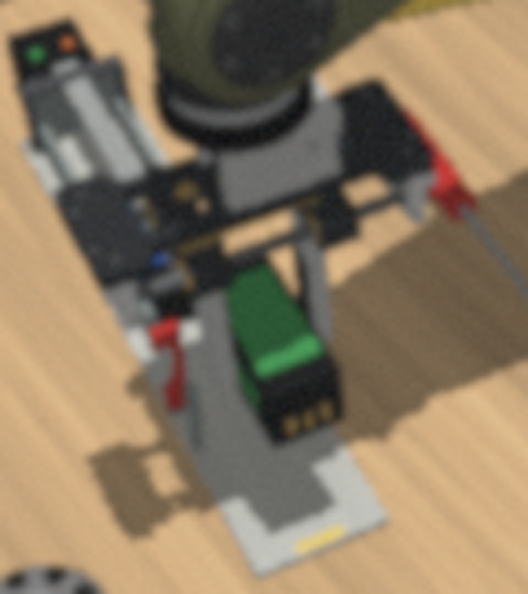

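Call:
drive_tool:
  translation:
    - [0,1,30]
    - [0,0,30]
    - [0,0,20]
    - [0,0,10]
    - [0,0,4]
    - [0,0,0]
    - [0,0,0]
  turn: [0,0,0,0,0,0,0]
  jaw: [40,40,40,40,40,40,40]

```text
clock: 16.7
tcp_pos: [602.5, -46.7, 11.3]
ee_rot: [0.001, 0.762, 0.647, 0.001]
contact_force: [0.0, 0.3, -2.7]
finger_gap: 43.8
```

Call:
drive_tool:
  translation:
    - [0,0,2]
    - [0,0,1]
    - [0,0,1]
    - [0,0,0]
    - [0,0,0]
  turn: [0,0,0,0,0]
  jaw: [40,40,40,40,40]

```text
clock: 17.2
tcp_pos: [602.0, -46.7, 6.4]
ee_rot: [0.0, 0.762, 0.647, 0.0]
contact_force: [0.1, -0.6, -3.0]
finger_gap: 43.8
```

```bash
python3 gp.py 11
```

```text
[602.  -46.7   6.4] 80.67 [ 0.1 -0.6 -3. ] 43.83231932073839
tcp dock -130.5784132463071 1.6067066155699772
green dock x [-165.  -138.1 -104.3] y [-16.7  -1.   16.7] top 53.7
```

View pics/gp11.png

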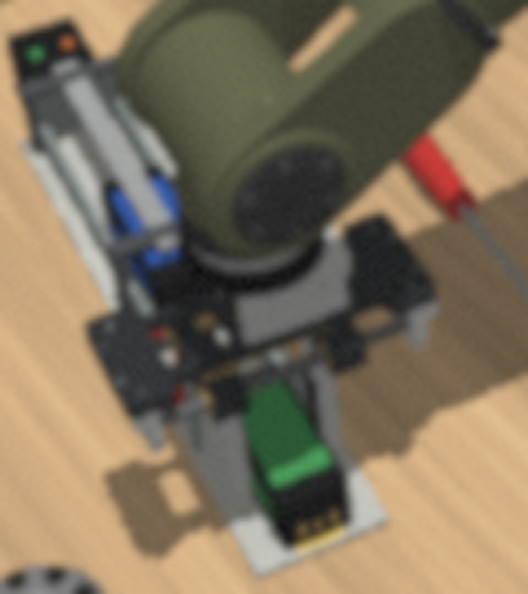

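Call:
drive_tool:
  translation:
    - [0,0,1]
    - [0,0,0.7]
    - [0,0,0]
    - [0,0,0]
  turn: [0,0,0,0]
  jaw: [40,40,40,40]

```text
clock: 17.65
tcp_pos: [602.0, -46.7, 6.2]
ee_rot: [0.0, 0.762, 0.647, 0.0]
contact_force: [-10.3, 1.0, 16.5]
finger_gap: 44.2
```

Call:
drive_tool:
  translation:
    - [0,0,0]
    - [0,0,0]
    - [0,0,0]
    - [0,0,-10]
    - [0,0,-25]
    - [0,0,-35]
    - [30,-4,0]
    - [30,0,0]
    - [25,0,0]
    - [0,0,0]
  turn: [0,0,0,0,0,0,0,0,0,0]
  jaw: [62,62,62,62,62,62,0,0,0,0]

```text
clock: 18.65
tcp_pos: [612.0, 40.4, 75.3]
ee_rot: [0.0, 0.761, 0.648, 0.0]
contact_force: [0.2, -0.3, 0.7]
finger_gap: 33.7
```

```bash
python3 gp.py 12
```

```text
[612.   40.4  75.3] 80.83 [ 0.2 -0.3  0.7] 33.67675792529724
tcp dock -218.11469323867684 -2.476345419674112
green dock x [-164.9 -148.5 -116.5] y [-14.4  13.8  18.3] top 53.2
```

View pics/gp12.png

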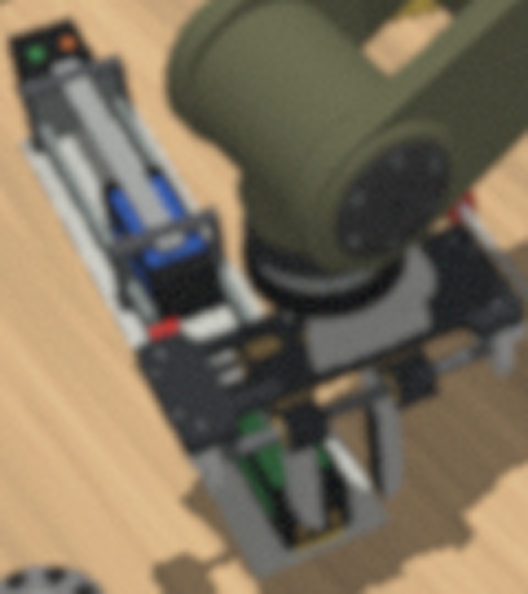

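Call:
drive_tool:
  translation:
    - [0,0,20]
    - [0,0,30]
    - [0,0,20]
    - [0,0,8]
    - [-15,0,0]
    - [-10,0,0]
    - [-10,0,0]
    - [-10,0,0]
    - [-10,0,0]
    - [-10,0,0]
  turn: [0,0,0,0,0,0,0,0,0,0]
  jaw: [0,0,0,0,0,0,0,0,0,0]

```text
clock: 19.7
tcp_pos: [601.3, -27.0, -2.9]
ee_rot: [0.0, 0.762, 0.647, 0.0]
contact_force: [0.7, 3.9, 3.6]
finger_gap: 0.5
```

```bash
python3 gp.py 13; python3 look.py 13 top
```

```text
[601.3 -27.   -2.9] 80.67 [0.7 3.9 3.6] 0.45640761153013387
tcp dock -149.86219956917543 -2.1681207798786524
green dock x [-113.1  -84.2  -76.3] y [ 8.4 13.4 17.6] top 54.7
[600.99739896 -28.38918922  -3.14201493] [-1.26862318 -1.41946552  1.29561434]
```

View pics/l13_top.png

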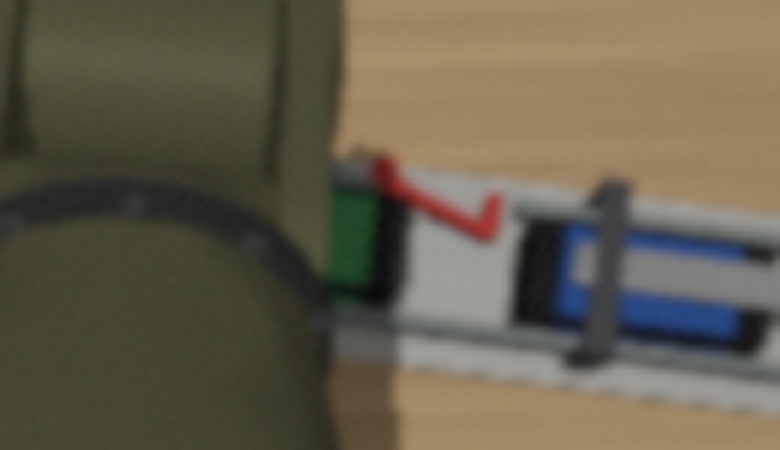

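View pics/gp13.png

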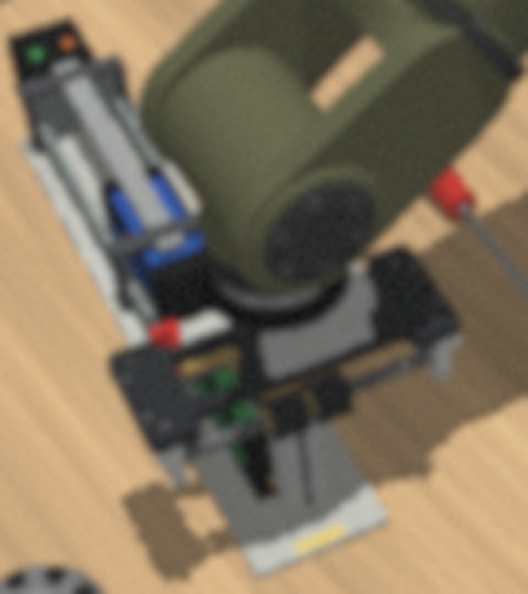

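Call:
drive_tool:
  translation:
    - [-10,0,0]
    - [-10,0,0]
    - [-10,0,0]
    - [-10,0,0]
    - [-10,0,0]
    - [-10,0,0]
    - [-10,0,0]
    - [-10,0,0]
  turn: [0,0,0,0,0,0,0,0]
  jaw: [0,0,0,0,0,0,0,0]

```text
clock: 20.6
tcp_pos: [587.8, -104.8, -3.6]
ee_rot: [-0.001, 0.762, 0.647, 0.0]
contact_force: [-1.9, 11.5, 4.5]
finger_gap: 0.5
```

Call:
drive_tool:
  translation:
    - [-10,0,0]
    - [-10,0,0]
    - [-10,0,0]
    - [-10,0,0]
    - [-10,0,0]
    - [-6,0,0]
    - [-4,0,0]
    - [0,0,0]
  turn: [0,0,0,0,0,0,0,0]
  jaw: [0,0,0,0,0,0,0,0]

```text
clock: 21.4
tcp_pos: [577.8, -164.6, -3.6]
ee_rot: [-0.001, 0.762, 0.647, -0.0]
contact_force: [-1.1, 3.3, 2.0]
finger_gap: 0.8
```

Call:
drive_tool:
  translation:
    - [-3,0,0]
    - [-2,0,0]
    - [-2,0,0]
    - [0,0,0]
  turn: [0,0,0,0]
  jaw: [0,0,0,0]

```text
clock: 21.8
tcp_pos: [577.0, -171.5, -3.6]
ee_rot: [-0.0, 0.762, 0.647, -0.0]
contact_force: [1.0, 3.5, 1.1]
finger_gap: 0.1
```

```bash
python3 look.py 14 scene
```

```text
[ 577.04011152 -171.49814169   -3.60428036] [0.97990518 3.52772332 1.0902416 ]
```

View pics/l14_scene.png

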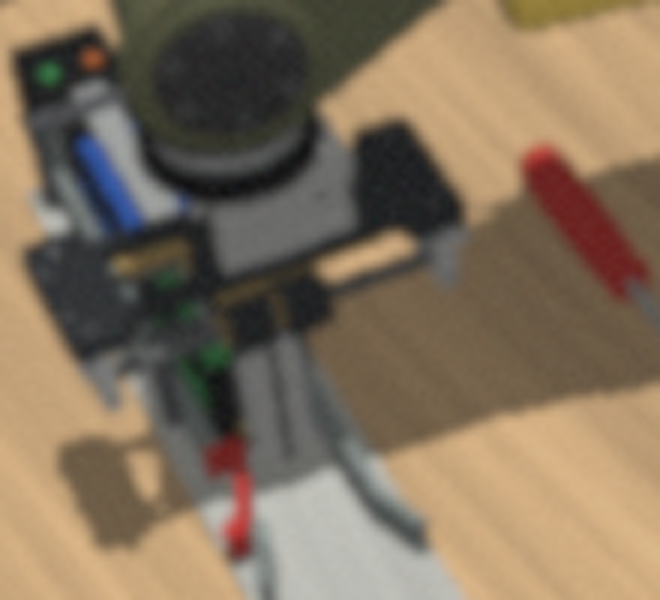

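Call:
drive_tool:
  translation:
    - [-1,0,0]
    - [-1,0,0]
    - [0,0,0]
  turn: [0,0,0]
  jaw: [0,0,0]

```text
clock: 22.15
tcp_pos: [576.9, -173.3, -3.6]
ee_rot: [-0.0, 0.762, 0.647, -0.0]
contact_force: [0.9, 4.6, 0.8]
finger_gap: 0.3
```

Not yet against the stop; the force is only pack friction. I'll back off, raise the tool, move it clear and look.

Call:
drive_tool:
  translation:
    - [3,0,0]
    - [0,0,-35]
    - [0,0,-40]
    - [0,0,-40]
    - [0,0,-45]
    - [45,0,0]
    - [45,0,0]
    - [45,0,0]
    - [45,0,0]
    - [45,0,0]
    - [0,0,0]
  turn: [0,0,0,0,0,0,0,0,0,0,0]
  jaw: [0,0,0,0,0,0,0,0,0,0,0]

```text
clock: 23.25
tcp_pos: [614.1, 56.1, 156.2]
ee_rot: [-0.0, 0.761, 0.649, -0.0]
contact_force: [-0.9, -0.6, -0.7]
finger_gap: 0.3
```

```bash
python3 look.py 15
```

```text
[614.06229789  56.05936308 156.24350586] [-0.89813138 -0.58840069 -0.66309454]
```

View pics/l15_top.png

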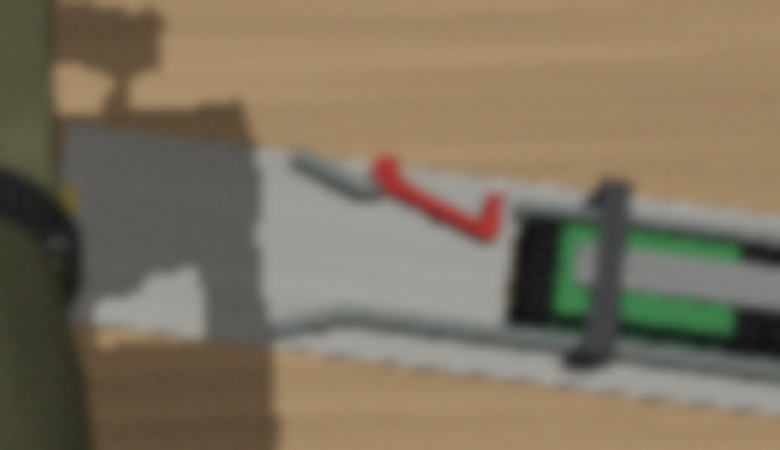

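View pics/l15_scene.png

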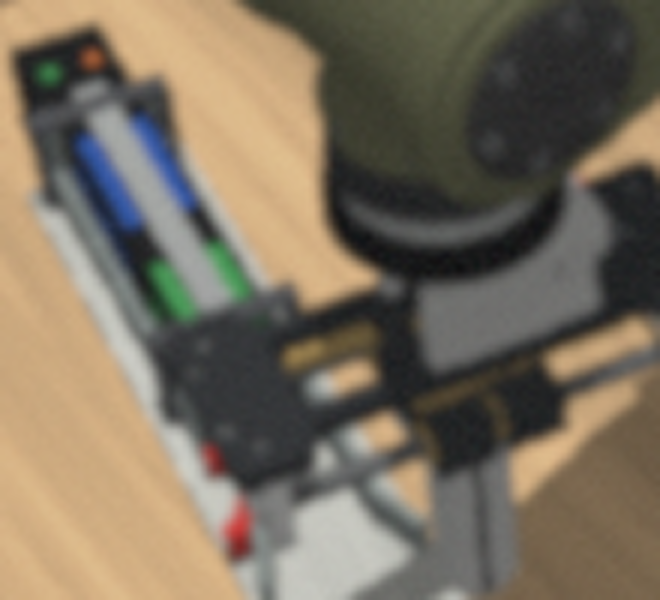

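```bash
python3 - <<'E'
from h import *
s=read_state();print(s["clock"],s["contact_force"],s["finger_gap"]);print(job_done())
E
```

```text
23.35 [ 0.55525398 -0.61670742  0.35633051] 0.33192211496848645
the job is handed in; nothing more can be done
None
```

Both packs are in the magazine, blue in front and green behind it, and the pawl looks shut behind both. I handed the job in at 23.35 s with the gripper clear and no contact force; the hand-in gives no verdict.

**What I did:** I pushed the blue pack past the pawl, then fetched the green pack from the tray and laid it on the apron. I pushed it in behind the blue one the same way.

**Last checks:**
- **Pawl:** in the final top view its root and nose are at the same pixels as when it was shut before.
- **Packs:** both look flat under the strip in the final pictures. The green pack's rear face shows beyond the pawl nose. By the tool reading that face is about 7 mm past it, give or take 2–3 mm, which puts blue's centre at about 157 mm.
- **End stop:** I never felt it; the last push met only about 5 N, which is pack friction.
- **Bystanders:** the yellow and orange packs looked undisturbed when I lifted green out. I took no final measurement of them or the other bystanders.

**Disagreements:**
- **Tool height:** the gripper really stood about 42 mm higher than its reported height. My first push therefore passed over the blue pack without moving it. I measured the offset with the depth camera and used it from then on.
- **Cameras:** the two cameras disagreed by about 4 mm on where the magazine is. I used a position between them.

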